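Lay down the ultrasound test block and set out a gel jar

ROBOT

A 7-joint arm with a two-finger parallel gripper is mounted at the origin on the work surface. World frame = base frame: x ahead of the robot, y to its left, z up, the work surface at z = 0. Lengths are in mm, angles in degrees, forces in N, time in s.
With the tool pointing down it reaches from about 400 to 925 mm from the base axis. Payload 4.1 kg.
Tool frame: the origin (TCP) lies between the finger pads; the fingertips stand 11 mm ahead of it and the grasp point (between the pads) lies 8 mm behind it; z points along the fingers, x is the direction in which the jaws open and shut, and the axes are right-handed (so a half turn about z gives the same grasp; the last joint's range is limited). The gripper opens to 85 mm and grips with 20 to 120 N. Pads are 22 mm wide; open, the fingers measure 114 mm over their backs; the gripper's body (76 mm by 85 mm) begins 54 mm behind the grasp point. The pads swing forward as they close: fully open they stand 13 mm farther back than shut.
Start: joints at [70.187, 22.827, 2.584, 88.041, -1.071, 69.15, -2.905], TCP at [158.832, -630.329, 242.347] pointing down, gripper open.
Joint ranges: [-161.44, 161.44], [-28.35, 127.94], [-78.24, 83.42], [0, 140.83], [-78.03, 258.03], [13.02, 114.36], [-168.23, 168.23]. Speed limits (degrees/s): [147.25, 147.25, 180, 180, 180, 180, 180].

INTERFACE

Orientations are given as [roll, pitch, yaw] about the fixed x, y, z axes, in that order (R = Rz(yaw) Ry(pitch) Rx(roll)).
In Python, from station import robot gives the robot as it stands. The module is installed in compiled form; this text tells all that it offers.
- The arm moves only by the tool servo_tool, never from a script. Its arguments are lists of equal length, an entry for each row: "hand": the finger opening in m, from 0 to 0.0854; "translation": the shift along the world's x, y, z in m, a list of three; "roll": the turn about the world's z in rad. A call has 1 to 10 rows; each row is the pose to reach, as a shift and turn from the pose commanded when the call began; what a row does not reach only later rows make up. A row lasts 1/8 s, in which the tool goes at most 62.5 mm and 10.7 degrees, less where a joint would pass 70% of its speed; a pose out of reach is approached as far as the arm can. A call with a gripper value outside its range is refused whole. The fingers move at their own pace and stop on an object; "force" is the grip in N (left out, the last holds). Time passes only in rows, so rows that repeat a pose let the fingers close. It gives the time, the measured TCP pose, the force and the opening at its end, in the units of the state.
- robot.observe(): the state, without advancing time (a new reading comes with each control period).
- robot.get_image(name): name is "scene" or "side" or "wrist"; returns a dict with "pixels" (400x640x3 uint8, red, green, blue), "camera_matrix" (3x3 intrinsics, pixels), "pose" (4x4, takes a point from camera to world coordinates). Camera axes: x right, y up, looking along -z (the intrinsics and any distortion apply to the point x, -y, -z); pixel columns grow to the right and rows downward; lengths in mm; the calibration is good to about 2 mm. The wrist camera is an equidistant fisheye: a pixel r from the principal point sees the ray r / f radians off the axis. A picture is of the moment at which its call begins. There is no depth.
- robot.finish_job(): hands the job in, once; it reports no verdict.
The state is a dict: "clock": time; "joints": joint angles; "qd": joint speeds; "joint_efforts": joint torques, N m; "ee_pos": TCP position; "tcp_rot": TCP orientation; "ft_force": force on the tool from outside, world axes, zero at the start; "moment": the same for the moment, N m; "width": opening from 0.0 (shut) to 1.0 (fully open).
Only numpy, scipy, OpenCV 4.12 (cv2) and the standard library are available. Lean on these libraries where they do the work, as an engineer would, in place of code of your own. Each camera call takes 0.05 s, during which the arm holds its last target.

TASK

Set out for the scanner check. First tip the test block, which stands on its small end on the blue foam mat, over with a light push near its top so that it drops flat on its black base with the yellow window facing up; do not lift it or shove it hard, and it must end up on the mat. Then take the front jar from the sloped rack, so that the jars behind roll forward, and set it down in the green tray without dropping it; leave everything else where it stands.

Things in the scene. Friction and masses are not known exactly. Their poses are not given: they have to be found in the camera images.
- block: Ultrasound test block: white plastic box 45 mm thick (x), 100 mm wide (y), 150 mm high as it stands (z), about 0.6 kg. Origin: centre of the small end it stands on at the start. +x: out of the broad face with the yellow, orange-rimmed window (17 to 112 mm up, grey dot above); -x: out of the broad black base plate, seen also as a 10 mm black stripe along the edges. May face any way.
- block_center (a point): Middle of the test block, 75 mm from its origin along its z. The block goes over when its top has been pushed about 45 mm towards its -x; 1 to 3 N near the top does it, while low down it may slide. It then falls freely onto the soft mat, which is fine.
- mat: Blue foam mat with paler middle, 360 mm (x) by 440 mm (y), 6 mm thick, lying on the table, fixed. Origin: centre of its underside.
- rack: Small gravity rack, fixed: one lane 80 mm wide, 276 mm long, floor sloping down 8 degrees to the rack's -x end, where a blue stop is 22 mm high; blue guide lips 7 mm high along both sides, 34 to 40 mm from the middle. Base plate 100 mm wide. Origin: on the table under the front jar's centre. +x: up the lane; y: across it, along the jars' axes.
- rack_front (a point): Fixed point in the rack, 86 mm above the table: the centre of a jar that lies at the front stop.
- jar0_center (a point): Centre of the front jar at the start: closed round gel jar, white with blue band and green cap, 64 mm diameter, 60 mm long, 0.2 kg, lying across the lane, its axis along its own y (level). Grip it from above on its two flat ends (60 mm apart). The lane floor is 32 mm under its centre.
- jar1_center (a point): Centre of the second jar, the same kind, resting against the front one; rolls to the front when that is taken.
- jar2_center (a point): Centre of the third jar, the same kind, behind the second.
- tray: Green open tray, fixed, 150 mm (x) by 160 mm (y) outside, 28 mm high, walls and floor 5 mm thick, empty. Origin: centre of its underside.
- gel_bottle: Bystander: upright clear bottle with red cap, 60 mm diameter, 190 mm high. Origin: centre of its underside.
- paper_roll: Bystander: upright white paper roll, 110 mm diameter, 170 mm high. Origin: centre of its underside.
- bowl: Bystander: steel bowl, 120 mm across, 45 mm high. Origin: centre of its underside.
- carton: Bystander: red box 100 x 160 x 60 mm. Origin: centre of its underside.
- probe: Bystander: grey and white hand-held scan probe, lying, 138 mm long, 26 mm high. Origin: underside of its grip.
- cup: Bystander: blue cup, 72 mm across, 90 mm high. Origin: centre of its underside.
- jar0: The jar of point jar0_center; origin at its centre.
Not all that is in view belongs to the job. There is more than one size of the tray; the one meant has the size given above. Leave any pink look-alike of the part that bears jar2_center alone.

How it is judged (in metres and radians):
On the way, in this order (a step that is already met when the one before it is completed fails the run):
1. the test block lies on its black base on the mat, window up, at rest (angle between block's own x axis and vertical below 0.08 rad and x of block in the frame of mat between -0.17 and 0.17 m and y of block in the frame of mat between -0.21 and 0.21 m and x of block_center in the frame of mat between -0.18 and 0.18 m and y of block_center in the frame of mat between -0.22 and 0.22 m and height (world z) of block_center below 0.036 m and linear speed of block below 0.03 m/s), for 0.2 s.
2. the front jar is out of the lane and the second jar has rolled to the front stop (distance between jar1_center and rack_front below 0.015 m), for 0.2 s.
At the end, for the whole second after the job is handed in: Block at rest on the mat, window up (within 0.08 rad), its small end and middle over the mat; first jar at rest in the tray (centre within 60 mm in x, 65 mm in y of its middle, below 50 mm); second jar within 15 mm of the front stop place, third within 85 mm of it (all of step 1 and x of jar0_center in the frame of tray between -0.06 and 0.06 m and y of jar0_center in the frame of tray between -0.065 and 0.065 m and height (world z) of jar0_center below 0.05 m and distance between jar1_center and rack_front below 0.015 m and distance between jar2_center and rack_front below 0.085 m and linear speed of jar0 below 0.04 m/s); the robot touches nothing.
It fails at once if the test block is lifted (its middle more than 105 mm above the table) (height (world z) of block_center above 0.105 m).
It fails at once if the test block is shoved hard (over 15 N), or flung over (faster than 14 rad/s; it falls by itself at under 12) (contact force between any of the fingers, the arm and block above 15 N or angular speed of block above 14 rad/s).
It fails at once if the first jar is dropped (not held and faster than 0.7 m/s, a fall of about 25 mm) (linear speed of jar0 above 0.7 m/s and contact force between the fingers and jar0 below 0.1 N).
It fails at once if a bystander is moved more than 30 mm (distance of any of gel_bottle, paper_roll, bowl, carton, probe, cup from where it was at the start of the episode above 0.03 m).
It also fails if it takes over 64 s, if anything falls off the work surface, if the arm or the gripper's body presses on something with over 40 N, if the wrist force passes 120 N, or if a joint passes its speed limit or range.

## Working session

There is one attempt and no reset: what is moved stays moved. The work goes in short steps, Python scripts to look and compute and a tool call to move; the robot and the scene stay as the last step left them, time stands still between calls to the robot, and variables do not carry over. Pictures are saved under pics/ and viewed, and the job is handed in when it is done.

Besides the shell and the picture viewer there is one more tool, called after "Emit:" by a JSON object that holds its "op" and its "data", one argument or row to a line. servo_tool: Moves the arm, as the interface text tells. Its arguments: {"type":"object","properties":{"hand":{"type":"array"},"translation":{"type":"array"},"roll":{"type":"array"},"force":{"type":"number"}},"required":["hand","translation","roll"]}

```bash
mkdir -p pics; python3 - <<'E'
from station import robot
import cv2, numpy as np, pickle
s=robot.observe(); print(s)
for n in ["scene","side","wrist"]:
    im=robot.get_image(n); pickle.dump(im,open(f"{n}0.pkl","wb"))
    cv2.imwrite(f"pics/{n}0.png",im["pixels"][:,:,::-1])
    print(n,np.round(im["camera_matrix"],1).tolist(),np.round(im["pose"],3).tolist(),[k for k in im])
E
```

```text
{'clock': 0.0, 'joints': array([70.18937146, 22.87138019,  2.57959086, 88.1135782 , -1.07080497,
       69.15167688, -2.90480619]), 'qd': array([-0.01310963, -0.08304625,  0.01825313, -0.02464439, -0.01536821,
       -0.03779996,  0.10528078]), 'joint_efforts': array([-1.32646597e-03, -4.75124145e+01,  1.36441022e+00, -2.54222506e+01,
        1.17285561e-02,  9.54708550e-03,  8.26386639e-06]), 'ee_pos': array([ 158.64648986, -629.70544171,  241.27394376]), 'tcp_rot': array([ 1.79991934e+02,  1.12217040e-01, -7.58543104e+01]), 'ft_force': array([-0.26766564, -0.0336484 , -0.35759758]), 'moment': array([ 0.01000981, -0.00922465, -0.04847857]), 'width': 1.0016412111658481}
scene [[479.4, 0.0, 324.0], [0.0, 479.4, 202.7], [0.0, 0.0, 1.0]] [[-0.79, -0.453, 0.414, 1269.224], [0.613, -0.587, 0.528, 889.355], [0.004, 0.671, 0.742, 1424.355], [0.0, 0.0, 0.0, 1.0]] ['pixels', 'camera_matrix', 'pose']
side [[457.8, 0.0, 315.5], [0.0, 457.8, 207.2], [0.0, 0.0, 1.0]] [[0.98, 0.143, -0.137, 302.073], [-0.198, 0.642, -0.741, -1282.568], [-0.018, 0.754, 0.657, 1167.164], [0.0, 0.0, 0.0, 1.0]] ['pixels', 'camera_matrix', 'pose']
wrist [[309.7, 0.0, 317.7], [0.0, 309.7, 205.8], [0.0, 0.0, 1.0]] [[0.244, 0.934, 0.262, 225.506], [-0.97, 0.235, 0.064, -614.283], [-0.002, -0.269, 0.963, 372.857], [0.0, 0.0, 0.0, 1.0]] ['pixels', 'camera_matrix', 'pose']
```

View pics/scene0.png

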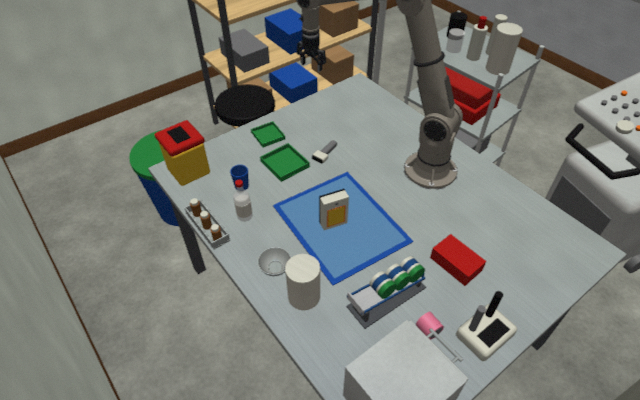

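View pics/side0.png

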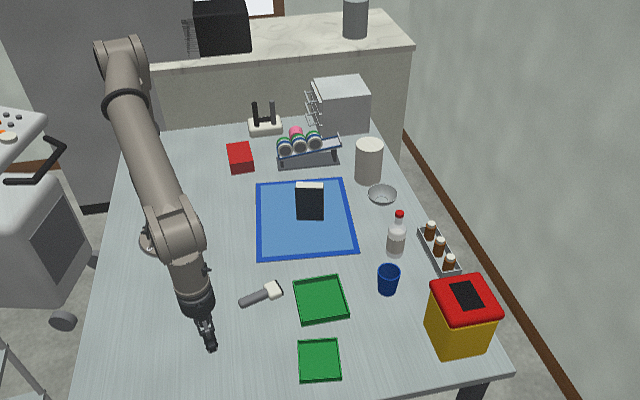

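View pics/wrist0.png

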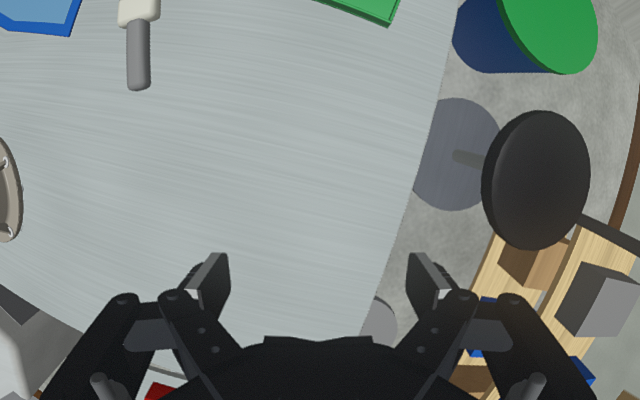

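Scene view: the block at (334,210) has its window towards +y. The rack is at (388,288), the trays at (285,162) and (268,133), and the pink look-alike at (430,323). Side view: the black base faces the camera at (310,202), the jars are at (286–316,142), and the trays at (320,299) and (320,360). I'll zoom in next to pick corners.

```bash
cat > h.py <<'E'
import numpy as np, cv2, pickle
def ld(n): return pickle.load(open(n+".pkl","rb"))
def proj(im,P):
    K,T=im["camera_matrix"],np.array(im["pose"]); P=np.atleast_2d(P)
    c=(P-T[:3,3])@T[:3,:3]; return np.c_[K[0,0]*c[:,0]/-c[:,2]+K[0,2],K[1,1]*-c[:,1]/-c[:,2]+K[1,2]]
def ray(im,uv):
    K,T=im["camera_matrix"],np.array(im["pose"]); uv=np.atleast_2d(uv).astype(float)
    d=np.c_[(uv[:,0]-K[0,2])/K[0,0],-(uv[:,1]-K[1,2])/K[1,1],-np.ones(len(uv))]@T[:3,:3].T
    return T[:3,3],d
def plane(im,uv,z):
    o,d=ray(im,uv); return o+d*((z-o[2])/d[:,2])[:,None]
def tri(a,ua,b,ub):
    o1,d1=ray(a,ua);o2,d2=ray(b,ub);out=[]
    for x,y in zip(d1,d2):
        t=np.linalg.lstsq(np.c_[x,-y],o2-o1,rcond=None)[0]
        p,q=o1+t[0]*x,o2+t[1]*y; out.append(np.r_[(p+q)/2,np.linalg.norm(p-q)])
    return np.array(out)
E
python3 - <<'E'
from h import *
def crop(n,x0,y0,x1,y1,out,k=4):
    im=ld(n)["pixels"][y0:y1,x0:x1,::-1]
    cv2.imwrite("pics/"+out,cv2.resize(im,None,fx=k,fy=k,interpolation=cv2.INTER_CUBIC))
crop("scene0",270,170,440,320,"c1.png"); crop("side0",220,110,380,270,"c2.png",)
im=ld("side0"); 
for n,z in [("side0",28),("scene0",28)]:
    im=ld(n); hsv=cv2.cvtColor(im["pixels"],cv2.COLOR_RGB2HSV)
    m=cv2.inRange(hsv,(50,100,40),(80,255,255))
    cs,_=cv2.findContours(m,cv2.RETR_EXTERNAL,cv2.CHAIN_APPROX_NONE)
    for c in cs:
        if cv2.contourArea(c)<100: continue
        w=plane(im,c[:,0],z)[:,:2].astype(np.float32)
        print(n,cv2.contourArea(c),cv2.boundingRect(c),cv2.minAreaRect(w))
    m=cv2.inRange(hsv,(100,150,40),(125,255,255))
    cs,_=cv2.findContours(m,cv2.RETR_EXTERNAL,cv2.CHAIN_APPROX_NONE)
    for c in cs:
        if cv2.contourArea(c)<3000: continue
        w=plane(im,c[:,0],6)[:,:2].astype(np.float32)
        print("blue",n,cv2.contourArea(c),cv2.boundingRect(c),cv2.minAreaRect(w))
E
```

```text
side0 1716.5 (297, 337, 45, 47) ((422.922119140625, -620.79541015625), (131.0933837890625, 113.9544906616211), 82.9550552368164)
side0 2138.5 (293, 274, 57, 53) ((469.9257507324219, -418.734619140625), (175.7101593017578, 150.53053283691406), 89.98926544189453)
scene0 480.0 (378, 265, 46, 33) ((500.9668884277344, 341.62506103515625), (44.07429885864258, 193.80873107910156), 84.03897094726562)
scene0 1001.0 (261, 144, 48, 37) ((476.7867126464844, -397.24383544921875), (177.97857666015625, 157.7938690185547), 89.89069366455078)
scene0 922.5 (130, 132, 34, 49) ((933.4302368164062, -781.04736328125), (309.30535888671875, 133.2939910888672), 75.64701843261719)
scene0 463.5 (251, 122, 34, 25) ((432.9075622558594, -592.6150512695312), (136.88314819335938, 116.88320922851562), 82.07270812988281)
blue scene0 7968.5 (274, 172, 139, 113) ((490.8153076171875, -1.0697021484375), (435.462890625, 356.9051818847656), 84.50694274902344)
```

View pics/c1.png

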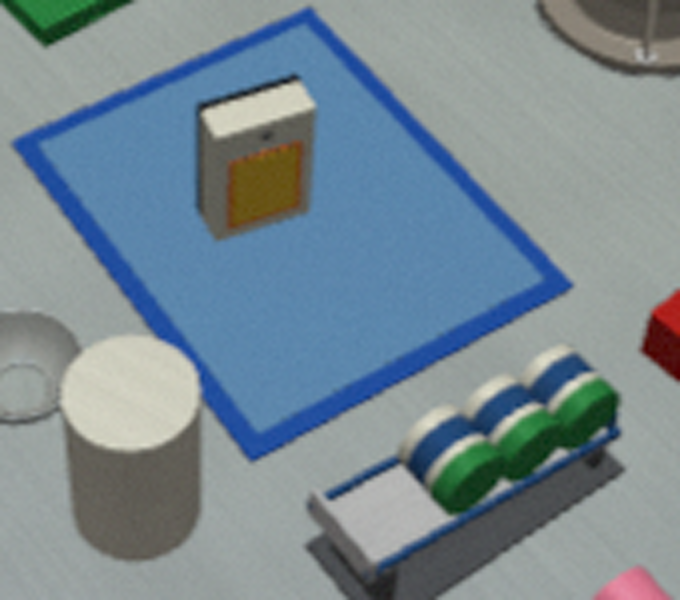

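View pics/c2.png

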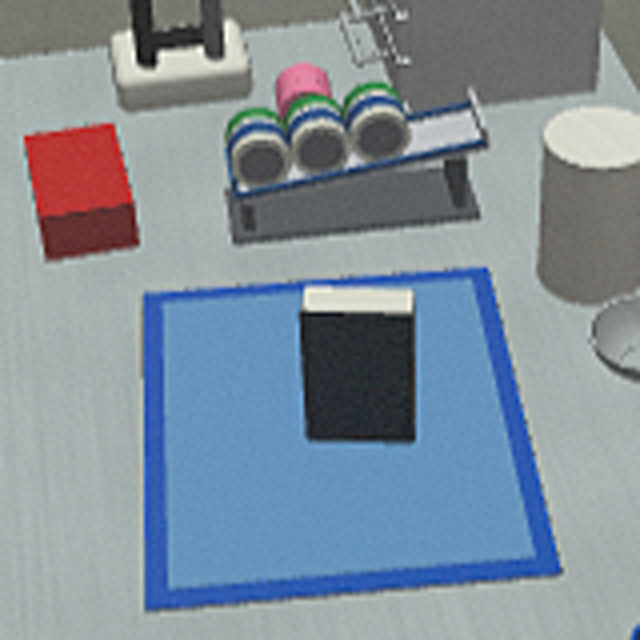

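```bash
python3 - <<'E'
from h import *
S,D=ld("scene0"),ld("side0")
s=lambda L: np.array(L)/4+[270,170]; d=lambda L: np.array(L)/4+[220,110]
off=-0.0
T1=s([(200,108),(300,78),(315,100),(213,137)]); T2=d([(302,311),(414,313),(412,289),(303,287)])
np.set_printoptions(precision=1,suppress=True)
# correspondence: scene left-back=(xhigh,ylow)
print("scene top z156",plane(S,T1,156)[:,:2].tolist())
print("side top z156",plane(D,T2,156)[:,:2].tolist())
print("scene bottom z6 front L,R, backL",plane(S,s([(218,238),(310,210),(199,213)]),6)[:,:2].tolist())
print("side bottom z6",plane(D,d([(307,439),(414,441)]),6)[:,:2].tolist())
print("tri top", tri(S,T1[[1,0,3,2]][[0,1,2,3]],D,T2[[0,1,2,3]]))
# mat side corners
print("mat side",plane(D,d([(145,295),(487,268),(560,573),(147,608)]),6)[:,:2].tolist())
print("mat scene",plane(S,s([(571,285),(252,460),(13,145),(310,9)]),6)[:,:2].tolist())
# jars: side white ends facing -y: z 86, etc; 
f=d([(260,158),(318,145),(378,133)])
for i,z in enumerate([86,95,104]): print("jar side end(y-30)",plane(D,f[i:i+1],z))
c=s([(590,411),(525,443),(470,478)])
for i,z in enumerate([86,95,104]): print("jar scene cap(y+30)",plane(S,c[i:i+1],z))
# rack baseplate side corners
print("base side",plane(D,d([(235,243),(479,217)]),0)[:,:2].tolist())
# rim
print("tray tops rect corners")
for n,im in (("scene",S),("side",D)):
    hsv=cv2.cvtColor(im["pixels"],cv2.COLOR_RGB2HSV); m=cv2.inRange(hsv,(50,100,40),(80,255,255))
    b=(255,135,320,190) if n=="scene" else (285,265,355,332)
    mm=np.zeros_like(m); mm[b[1]:b[3],b[0]:b[2]]=m[b[1]:b[3],b[0]:b[2]]
    k=im["pixels"][b[1]:b[3],b[0]:b[2],::-1]; cv2.imwrite(f"pics/tray_{n}.png",cv2.resize(k,None,fx=8,fy=8,interpolation=cv2.INTER_CUBIC))
E
```

```text
scene top z156 [[555.7380345309609, -44.834398613120015], [460.45594857458707, -18.680946698201183], [467.23089457085257, 10.880251597733036], [567.9881577362946, -9.877954885625172]]
side top z156 [[464.70917190193074, -24.10541537938866], [560.7354360985236, -48.66443872498712], [566.2173795627959, -14.70626787710853], [471.29595549421714, 9.759673400238626]]
scene bottom z6 front L,R, backL [[560.27961331839, -11.368631408158649], [468.9740184827807, 15.376599504714818], [555.8122270253148, -46.84246824704496]]
side bottom z6 [[461.6802712143668, -27.787351485148292], [558.9093167468122, -52.24068206167112]]
tri top [[462.6 -20.1 154.5   5.7]
 [558.4 -45.9 155.3   5.9]
 [566.8 -11.6 153.6   0.2]
 [469.6  10.8 156.3   4. ]]
mat side [[335.3190752683261, 224.2097748536496], [689.0757297827372, 190.84286334250442], [646.5587928528432, -243.63825935302862], [293.01288005477807, -207.58125849304975]]
mat scene [[334.5398572494612, 233.6213079106185], [688.0838731137553, 200.85322695221532], [648.4924073351899, -228.7049031040117], [292.1004272387977, -197.60856778307243]]
jar side end(y-30) [[475.4 327.1  86. ]]
jar side end(y-30) [[537.2 324.1  95. ]]
jar side end(y-30) [[600.8 318.8 104. ]]
jar scene cap(y+30) [[468.5 374.4  86. ]]
jar scene cap(y+30) [[538.2 367.5  95. ]]
jar scene cap(y+30) [[600.9 367.9 104. ]]
base side [[439.00753194299017, 300.7703349782023], [704.459158166856, 288.7872438019806]]
tray tops rect corners
```

View pics/tray_scene.png

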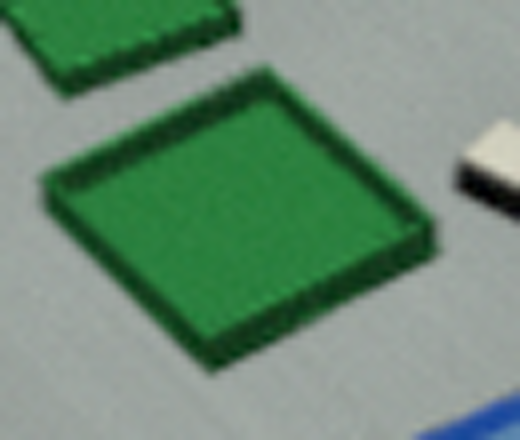

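View pics/tray_side.png

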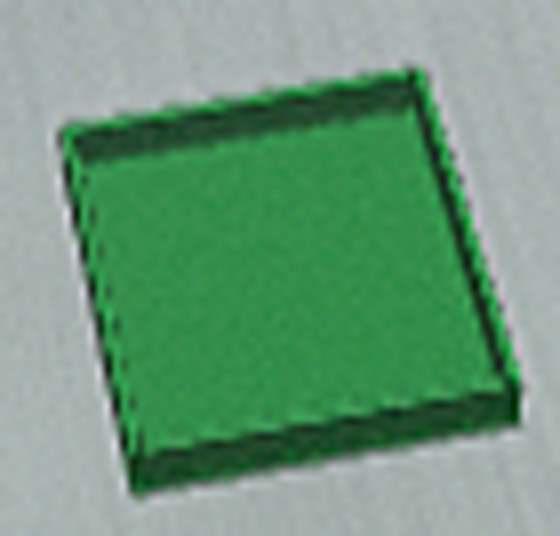

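```bash
python3 - <<'E'
from h import *
S,D=ld("scene0"),ld("side0")
a=np.deg2rad(-75.85); j=np.array([np.cos(a),np.sin(a),0])
t=np.array([158.6,-629.7,241.3])
P=[t+[0,0,-11+13]+j*43, t+[0,0,-11+13]-j*43,t+[0,0,2]]
print(proj(S,P),proj(D,P)); print(proj(S,[[0,0,0],[0,0,30]]),proj(D,[[0,0,0]]))
for n,im in (("scene",S),("side",D)):
    u,v=proj(im,P[2:])[0].astype(int)
    if n=="scene":
        b=(u-40,max(v-40,0),u+40,v+30)
    else: b=(u-40,v-40,u+40,min(v+40,400))
    k=im["pixels"][b[1]:b[3],b[0]:b[2],::-1].copy(); k=cv2.resize(k,None,fx=8,fy=8,interpolation=cv2.INTER_CUBIC)
    for p in proj(im,P): cv2.circle(k,tuple(int(x) for x in (p-[b[0],b[1]]+.5)*8),4,(0,0,255),-1)
    cv2.imwrite(f"pics/grip_{n}.png",k)
b=(395,145,470,190);k=S["pixels"][b[1]:b[3],b[0]:b[2],::-1];k=cv2.resize(k,None,fx=8,fy=8,interpolation=cv2.INTER_CUBIC)
th=np.linspace(0,2*np.pi,60)
for p in proj(S,np.c_[75*np.cos(th),75*np.sin(th),0*th]): cv2.circle(k,tuple(int(x) for x in (p-[b[0],b[1]]+.5)*8),2,(0,0,255),-1)
cv2.imwrite("pics/base.png",k)
E
```

```text
[[303.33616613  64.3328127 ]
 [318.30996855  70.94994519]
 [310.7611723   67.61402666]] [[212.61837578 349.17485041]
 [202.70210742 320.57944325]
 [207.52388647 334.48394142]]
[[429.49950827 169.73333539]
 [430.68497964 164.61583411]] [[171.26307285 234.50002295]]
```

View pics/grip_scene.png

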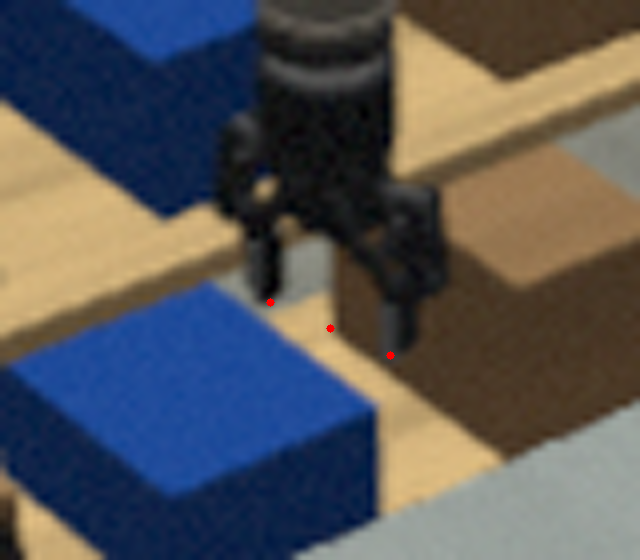

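View pics/grip_side.png

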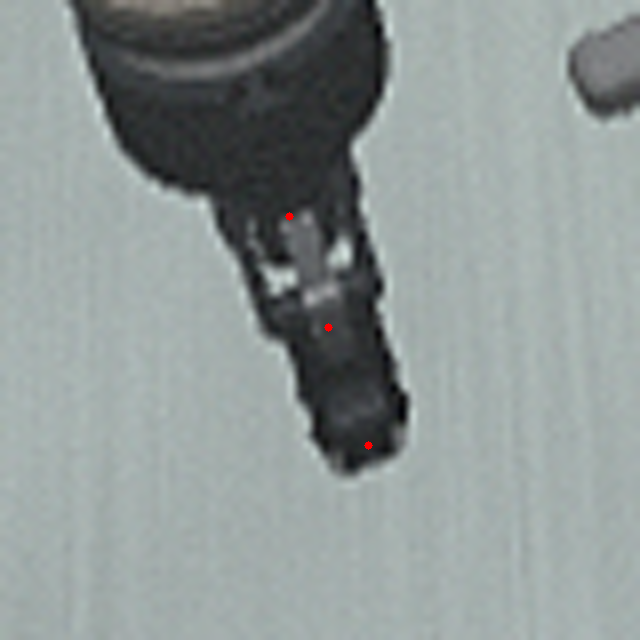

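View pics/base.png

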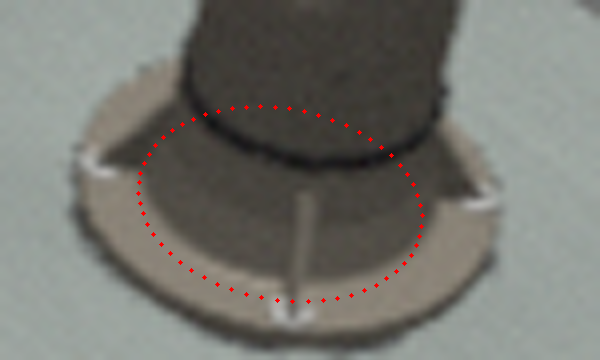

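The base ring and fingertips project to within about 1–2 px, so the calibration holds, although the two views differ by up to 10 mm in y at the mat. The block is near (513,-17) with its push direction at about -105°. I'll move above its window side and close the fingers on the way.

Emit:
{"op": "servo_tool", "data": {
  "hand": [0,0,0,0,0,0,0,0,0,0],
  "translation": [
    [0.03,0.035,0.02],
    [0.065,0.075,0.04],
    [0.1,0.115,0.04],
    [0.14,0.155,0.04],
    [0.18,0.2,0.04],
    [0.22,0.245,0.04],
    [0.26,0.29,0.04],
    [0.3,0.335,0.04],
    [0.34,0.38,0.04],
    [0.35,0.43,0.04]
  ],
  "roll": [-0.05,-0.1,-0.15,-0.2,-0.25,-0.3,-0.35,-0.4,-0.45,-0.51]
}}

```text
clock: 1.4
ee_pos: [510.8, -198.0, 281.9]
tcp_rot: [-180.0, 0.1, -105.1]
ft_force: [-0.3, -0.0, 0.2]
width: 0.0
```

Emit:
{"op": "servo_tool", "data": {
  "hand": [0,0,0,0,0,0,0,0,0],
  "translation": [
    [0.01,0.05,0],
    [0.015,0.1,0],
    [0.02,0.15,0],
    [0.025,0.2,0],
    [0.03,0.24,0],
    [0.03,0.27,0],
    [0.03,0.28,0],
    [0.03,0.28,0],
    [0.03,0.28,0]
  ],
  "roll": [0,0,0,0,0,0,0,0,0]
}}

```text
clock: 2.52
ee_pos: [539.0, 77.6, 282.2]
tcp_rot: [180.0, -0.1, -105.2]
ft_force: [0.0, -0.0, 0.6]
width: -0.001
```

```bash
python3 - <<'E'
from station import robot
import cv2, numpy as np, pickle
for n in ["scene","side","wrist"]:
    im=robot.get_image(n); pickle.dump(im,open(f"{n}1.pkl","wb"))
    cv2.imwrite(f"pics/{n}1.png",im["pixels"][:,:,::-1])
im=pickle.load(open("scene1.pkl","rb"));cv2.imwrite("pics/c3.png",cv2.resize(im["pixels"][130:280,270:430,::-1],None,fx=4,fy=4,interpolation=cv2.INTER_CUBIC))
print(robot.observe()["ee_pos"])
E
```

```text
[538.97953819  78.15751168 282.30139915]
```

View pics/wrist1.png

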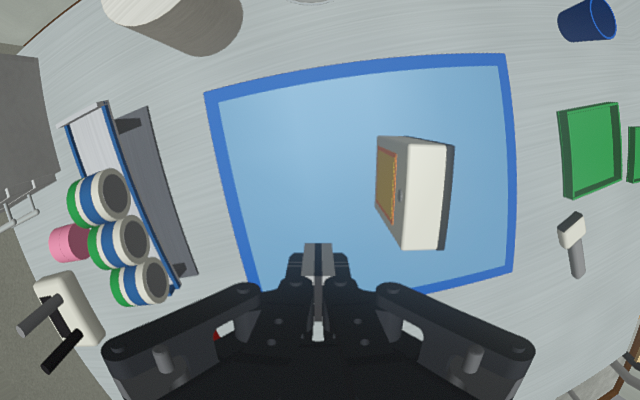

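View pics/c3.png

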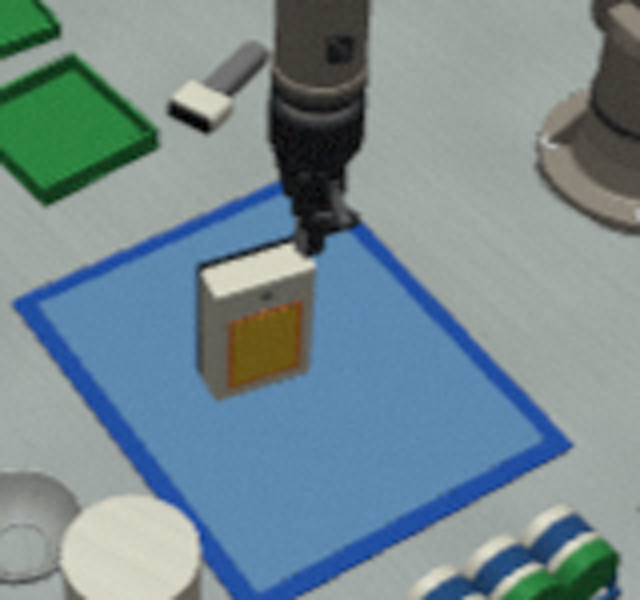

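```bash
cat >> h.py <<'E'
def rayw(im,uv):
    K,T=im["camera_matrix"],np.array(im["pose"]); uv=np.atleast_2d(uv).astype(float)
    dx=(uv-[K[0,2],K[1,2]]); r=np.hypot(*dx.T); th=r/K[0,0]; u=dx/np.maximum(r,1e-9)[:,None]
    d=np.c_[u[:,0]*np.sin(th),-u[:,1]*np.sin(th),-np.cos(th)]@T[:3,:3].T
    return T[:3,3],d
def planew(im,uv,z):
    o,d=rayw(im,uv); return o+d*((z-o[2])/d[:,2])[:,None]
E
python3 - <<'E'
from h import *
np.set_printoptions(precision=1,suppress=True)
W=ld("wrist1"); print(W["pose"])
print("block win-top edge z156",planew(W,[(410,141),(402,250)],156),"base top", planew(W,[(455,147),(446,250)],156))
print("mat corners z6",planew(W,[(205,94),(504,54),(512,271)],6))
for p,z in [((115,195),86+18),((131,243),95),((151,280),86)]: print("jar end",planew(W,[p],z))
print("tray rim",planew(W,[(557,111),(618,103),(620,187),(571,199)],28))
g=np.array([538.98,78.2,282.3-11])
print("tip seen at",planew(W,[(318,250)],271))
E
```

```text
[[ -0.3   0.9   0.3 605.4]
 [ -1.   -0.3  -0.1  59.1]
 [  0.   -0.3   1.  413.8]
 [  0.    0.    0.    1. ]]
block win-top edge z156 [[570.4 -13.1 156. ]
 [473.9  13.5 156. ]] base top [[556.  -53.8 156. ]
 [460.4 -29.9 156. ]]
mat corners z6 [[ 686.8  194.5    6. ]
 [ 647.1 -237.2    6. ]
 [ 293.8 -204.4    6. ]]
jar end [[599.1 313.6 104. ]]
jar end [[534.6 325.2  95. ]]
jar end [[476.  327.3  86. ]]
tray rim [[ 550.2 -306.4   28. ]
 [ 544.4 -487.7   28. ]
 [ 384.7 -481.1   28. ]
 [ 400.8 -325.2   28. ]]
tip seen at [[544.6  75.5 271. ]]
```

The wrist view agrees with the side view. The window's top edge runs (570,-13) to (474,13), 100 mm long, with normal (0.27,0.96). I'll descend on the window side to a tip height of about 131 mm, then approach.

Emit:
{"op": "servo_tool", "data": {
  "hand": [0,0,0,0,0,0,0,0],
  "translation": [
    [0.002,0,-0.04],
    [0.004,0,-0.09],
    [0.004,0,-0.13],
    [0.004,0,-0.141],
    [0.001,-0.01,-0.141],
    [-0.002,-0.02,-0.141],
    [-0.005,-0.03,-0.141],
    [-0.007,-0.038,-0.141]
  ],
  "roll": [0,0,0,0,0,0,0,0]
}}

```text
clock: 3.68
ee_pos: [532.1, 40.5, 142.3]
tcp_rot: [-179.9, -0.0, -105.1]
ft_force: [-0.6, 0.3, 0.1]
width: -0.002
```

Emit:
{"op": "servo_tool", "data": {
  "hand": [0,0,0,0,0,0,0,0],
  "translation": [
    [-0.001,-0.004,0],
    [-0.002,-0.008,0],
    [-0.003,-0.012,0],
    [-0.004,-0.016,0],
    [-0.005,-0.02,0],
    [-0.007,-0.025,0],
    [-0.008,-0.03,0],
    [-0.009,-0.035,0]
  ],
  "roll": [0,0,0,0,0,0,0,0]
}}

```text
clock: 4.68
ee_pos: [523.0, 6.7, 141.5]
tcp_rot: [-180.0, 0.0, -105.1]
ft_force: [0.9, 0.6, 0.9]
width: 0.002
```

Emit:
{"op": "servo_tool", "data": {
  "hand": [0,0,0,0,0],
  "translation": [
    [-0.001,-0.004,0],
    [-0.002,-0.008,0],
    [-0.003,-0.012,0],
    [-0.004,-0.016,0],
    [-0.005,-0.02,0]
  ],
  "roll": [0,0,0,0,0]
}}

```text
clock: 5.3
ee_pos: [517.6, -13.7, 141.3]
tcp_rot: [180.0, -0.0, -105.1]
ft_force: [0.5, -0.1, 0.4]
width: -0.004
```

```bash
python3 - <<'E'
from station import robot
import cv2, numpy as np
for n,b in (("scene",(130,270,280,430)),("side",(140,250,280,390))):
    im=robot.get_image(n)["pixels"][b[0]:b[2],b[1]:b[3],::-1]
    cv2.imwrite(f"pics/push_{n}.png",cv2.resize(im,None,fx=4,fy=4,interpolation=cv2.INTER_CUBIC))
s=robot.observe();print(s["ee_pos"],s["ft_force"])
E
```

```text
[517.50456773 -14.20264629 141.16873708] [-0.04482796 -0.22660242  0.93639723]
```

View pics/push_scene.png

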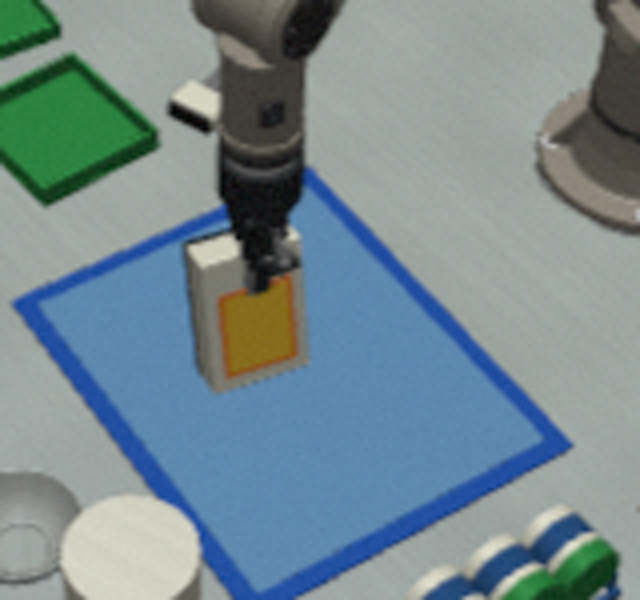

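The block is tilting and its base is holding. I'll keep pushing slowly.

Emit:
{"op": "servo_tool", "data": {
  "hand": [0,0,0,0,0,0,0],
  "translation": [
    [-0.001,-0.004,0],
    [-0.002,-0.008,0],
    [-0.003,-0.012,0],
    [-0.004,-0.016,0],
    [-0.005,-0.02,0],
    [-0.005,-0.02,0],
    [-0.005,-0.02,0]
  ],
  "roll": [0,0,0,0,0,0,0]
}}

```text
clock: 6.28
ee_pos: [512.9, -33.2, 141.4]
tcp_rot: [-180.0, 0.0, -105.1]
ft_force: [0.3, 0.7, -0.4]
width: 0.001
```

```bash
python3 - <<'E'
from station import robot
import cv2, numpy as np
for n,b in (("scene",(130,270,280,430)),("side",(140,250,280,390))):
    im=robot.get_image(n)["pixels"][b[0]:b[2],b[1]:b[3],::-1]
    cv2.imwrite(f"pics/push2_{n}.png",cv2.resize(im,None,fx=4,fy=4,interpolation=cv2.INTER_CUBIC))
s=robot.observe();print(s["ee_pos"],s["ft_force"])
E
```

```text
[512.88155045 -33.11334231 141.36901121] [ 0.76749644  0.32605772 -1.04805759]
```

View pics/push2_scene.png

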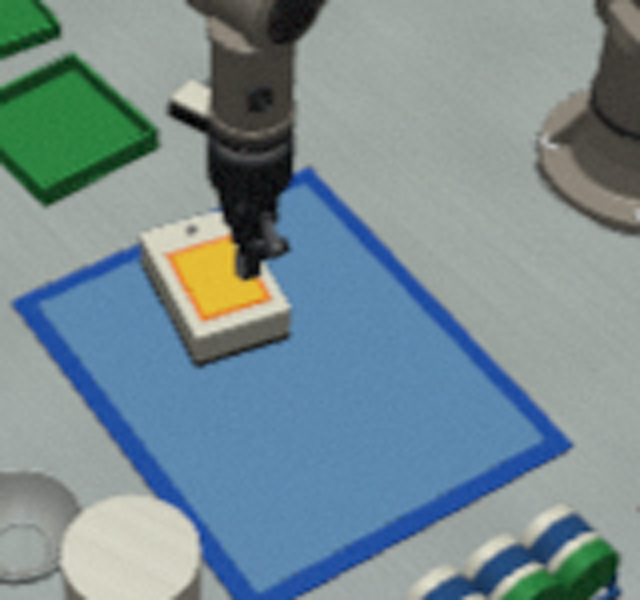

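The block is flat on its base with the window up, inside the mat; scene crop corners are about (145,240), (290,310) and (200,365). Next I'll rise, open the hand and move above the front jar, expected near (476,356,86).

Emit:
{"op": "servo_tool", "data": {
  "hand": [0,0,0.085,0.085,0.085,0.085,0.085,0.085,0.085,0.085],
  "translation": [
    [0,0,0.05],
    [0,0.02,0.1],
    [-0.005,0.07,0.1],
    [-0.01,0.13,0.1],
    [-0.015,0.19,0.1],
    [-0.02,0.25,0.1],
    [-0.03,0.31,0.1],
    [-0.036,0.36,0.1],
    [-0.037,0.388,0.1],
    [-0.037,0.388,0.1]
  ],
  "roll": [0,0,0.05,0.1,0.15,0.19,0.19,0.19,0.19,0.19]
}}

```text
clock: 7.62
ee_pos: [474.4, 357.6, 241.2]
tcp_rot: [179.9, 0.1, -93.9]
ft_force: [-0.2, -0.5, -0.2]
width: 0.997
```

```bash
python3 - <<'E'
from station import robot
import cv2, numpy as np, pickle
for n in ["scene","side","wrist"]:
    im=robot.get_image(n); pickle.dump(im,open(f"{n}2.pkl","wb"))
    cv2.imwrite(f"pics/{n}2.png",im["pixels"][:,:,::-1])
s=robot.observe();print(s["ee_pos"],s["tcp_rot"],s["width"])
E
```

```text
[476.38096954 353.08851247 241.07130973] [-1.79995349e+02 -9.15980060e-02 -9.42871379e+01] 0.9937484348497236
```

View pics/wrist2.png

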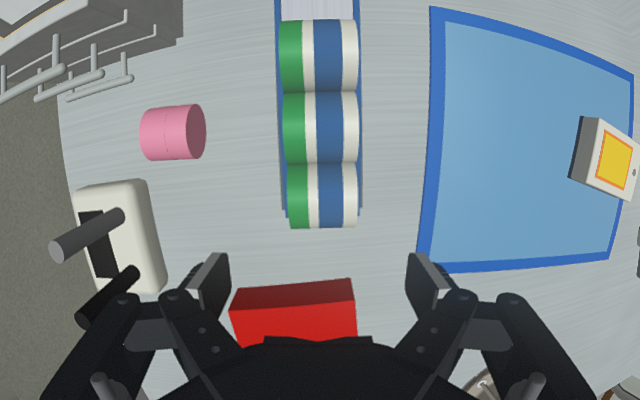

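View pics/side2.png

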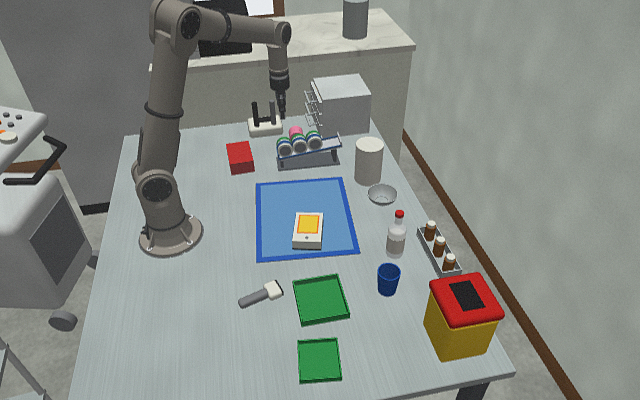

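```bash
python3 - <<'E'
from h import *
np.set_printoptions(precision=1,suppress=True)
W=ld("wrist2"); print(W["pose"][:3,3])
hsv=cv2.cvtColor(W["pixels"],cv2.COLOR_RGB2HSV)
k=cv2.resize(W["pixels"][10:240,260:380,::-1],None,fx=3,fy=3,interpolation=cv2.INTER_CUBIC); cv2.imwrite("pics/jars.png",k)
m=cv2.inRange(hsv,(45,110,40),(80,255,255))
cs,_=cv2.findContours(m,cv2.RETR_EXTERNAL,cv2.CHAIN_APPROX_NONE)
for c in cs:
    if cv2.contourArea(c)>200: print(cv2.boundingRect(c))
for r in (180,190,200,210):
    row=W["pixels"][r,275:370].astype(int); print(r,[tuple(x) for x in row[5:16]],[tuple(x) for x in row[75:92]])
E
```

```text
[544.7 348.  372.5]
(283, 92, 26, 136)
(279, 21, 25, 70)
180 [(np.int64(127), np.int64(134), np.int64(136)), (np.int64(102), np.int64(110), np.int64(117)), (np.int64(91), np.int64(108), np.int64(127)), (np.int64(69), np.int64(105), np.int64(149)), (np.int64(64), np.int64(104), np.int64(151)), (np.int64(68), np.int64(106), np.int64(153)), (np.int64(69), np.int64(121), np.int64(137)), (np.int64(65), np.int64(138), np.int64(98)), (np.int64(67), np.int64(146), np.int64(85)), (np.int64(66), np.int64(145), np.int64(87)), (np.int64(65), np.int64(145), np.int64(87))] [(np.int64(199), np.int64(201), np.int64(190)), (np.int64(199), np.int64(201), np.int64(189)), (np.int64(198), np.int64(201), np.int64(189)), (np.int64(199), np.int64(201), np.int64(189)), (np.int64(199), np.int64(201), np.int64(190)), (np.int64(202), np.int64(203), np.int64(191)), (np.int64(204), np.int64(203), np.int64(190)), (np.int64(119), np.int64(134), np.int64(157)), (np.int64(66), np.int64(104), np.int64(149)), (np.int64(65), np.int64(102), np.int64(148)), (np.int64(87), np.int64(108), np.int64(138)), (np.int64(111), np.
[... 3501 characters left out ...]
int64(208), np.int64(210), np.int64(200)), (np.int64(208), np.int64(210), np.int64(199)), (np.int64(209), np.int64(211), np.int64(199)), (np.int64(210), np.int64(211), np.int64(200)), (np.int64(213), np.int64(214), np.int64(201)), (np.int64(168), np.int64(179), np.int64(181)), (np.int64(108), np.int64(132), np.int64(159)), (np.int64(116), np.int64(137), np.int64(159)), (np.int64(158), np.int64(171), np.int64(175)), (np.int64(175), np.int64(184), np.int64(182)), (np.int64(172), np.int64(181), np.int64(180)), (np.int64(171), np.int64(180), np.int64(179)), (np.int64(172), np.int64(181), np.int64(181)), (np.int64(171), np.int64(180), np.int64(180)), (np.int64(172), np.int64(181), np.int64(181))]
```

View pics/jars.png

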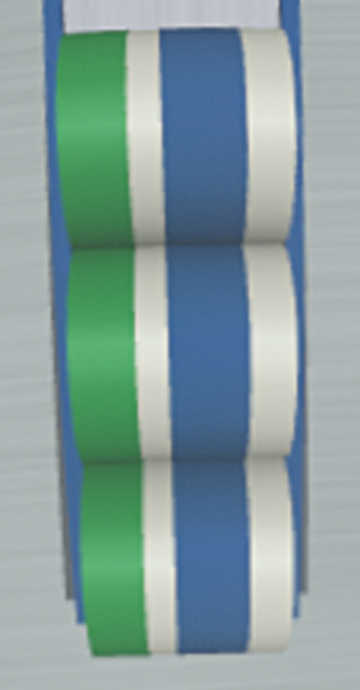

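```bash
python3 - <<'E'
from h import *
np.set_printoptions(precision=1,suppress=True)
W=ld("wrist2")
print(planew(W,[(287,195),(357.5,195)],118))
print("valley01",planew(W,[(307,163.5),(343,163.5)],93)); print("valley12",planew(W,[(303,91.5),(340,91.5)],102))
# front silhouette: tangent ray to cylinder r32 at z86
o,d=rayw(W,[(322,228)]); d=d[0]
# distance in xz-plane
dx,dz=d[0],d[2]; n=np.array([dz,-dx])/np.hypot(dx,dz)
for s in (1,-1):
    # x s.t. n.(x-o)=s*32 at z=86
    x=o[0]+(s*32-n[1]*(86-o[2]))/n[0]; print("x",x)
# jar2 back silhouette z104
k=ld("scene2")
P=planew(W,[(575,150),(630,200)],51);print(P)
# carton, pink
print("carton top corners",planew(W,[(230,292),(351,279)],60))
E
```

```text
[[485.  378.2 118. ]
 [480.6 318.5 118. ]]
valley01 [[507.1 360.2  93. ]
 [504.8 327.5  93. ]]
valley12 [[571.7 358.3 102. ]
 [569.4 326.6 102. ]]
x 407.7692782548178
x 475.7709280321449
[[ 507.2    1.    51. ]
 [ 425.8 -171.5   51. ]]
carton top corners [[357.7 467.5  60. ]
 [367.4 322.4  60. ]]
```

Wrist view: the front jar spans columns 287–357 at row 195, giving ends at y = 378 and 318 (60 mm apart, as it should be). Its centre is about (475,349) with the axis at -4°, and the local view takes precedence. I'll descend partway and check.

Emit:
{"op": "servo_tool", "data": {
  "hand": [0.0854,0.0854,0.0854,0.0854],
  "translation": [
    [0,-0.005,-0.03],
    [0,-0.005,-0.06],
    [0,-0.005,-0.09],
    [0,-0.005,-0.09]
  ],
  "roll": [0,0,0,0]
}}

```text
clock: 8.28
ee_pos: [475.3, 346.4, 149.2]
tcp_rot: [179.8, -0.3, -94.3]
ft_force: [0.1, 0.4, 0.5]
width: 0.999
```

```bash
python3 - <<'E'
from station import robot
import cv2, numpy as np, pickle
for n in ["side","wrist"]:
    im=robot.get_image(n); pickle.dump(im,open(f"{n}3.pkl","wb"))
    cv2.imwrite(f"pics/{n}3.png",im["pixels"][:,:,::-1])
s=robot.observe();print(s["ee_pos"],s["tcp_rot"],s["width"])
im=pickle.load(open("side3.pkl","rb"))["pixels"][80:190,230:360,::-1]
cv2.imwrite("pics/side3c.png",cv2.resize(im,None,fx=5,fy=5,interpolation=cv2.INTER_CUBIC))
E
```

```text
[476.68871345 348.90234745 152.17008509] [-1.79949135e+02  1.43269822e-03 -9.42875080e+01] 1.0037012276504163
```

View pics/wrist3.png

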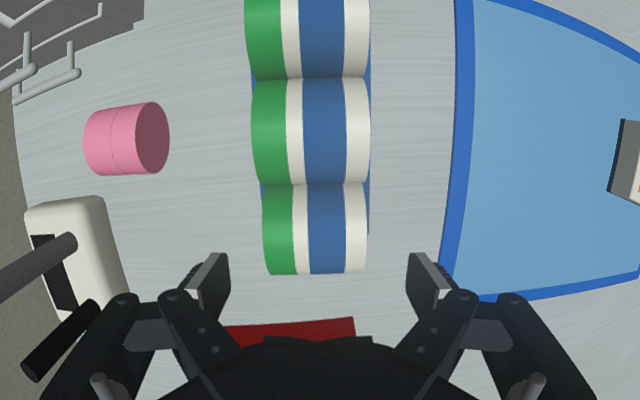

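View pics/side3c.png

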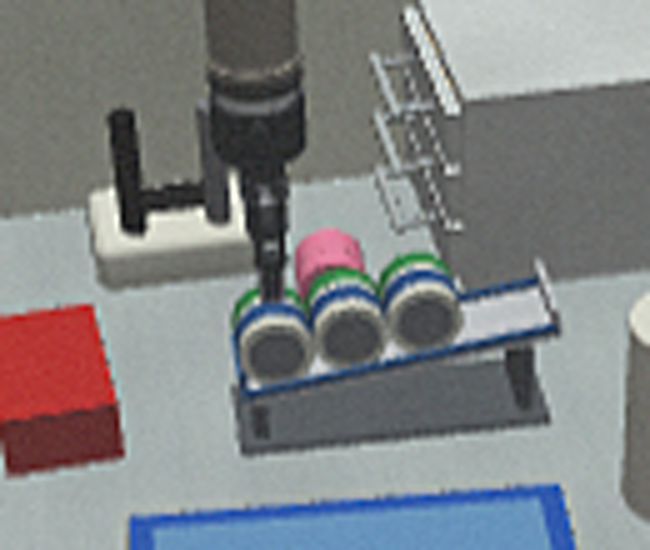

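The jar (columns 264–366) is centred between the fingers (about 230–408), and the side view shows the tool over it in x. Descending and gripping.

Emit:
{"op": "servo_tool", "data": {
  "hand": [0.0854,0.0854,0.0854,0.0854,0.055,0.055,0.055,0.055,0.055,0.055],
  "translation": [
    [0,0,-0.025],
    [0,0,-0.05],
    [0,0,-0.066],
    [0,0,-0.066],
    [0,0,-0.066],
    [0,0,-0.066],
    [0,0,-0.066],
    [0,0,-0.066],
    [0,0,-0.066],
    [0,0,-0.066]
  ],
  "roll": [0,0,0,0,0,0,0,0,0,0],
  "force": 30
}}

```text
clock: 9.62
ee_pos: [476.6, 350.4, 86.8]
tcp_rot: [-179.9, 0.1, -94.2]
ft_force: [-1.3, -1.4, 5.9]
width: 0.705
```

Emit:
{"op": "servo_tool", "data": {
  "hand": [0.05,0.05,0.05,0.05,0.05,0.05,0.05,0.05,0.05,0.05],
  "translation": [
    [0,0,0.004],
    [0,0,0.01],
    [0,0,0.018],
    [0,0,0.028],
    [0,0,0.04],
    [0,0,0.055],
    [0,0,0.07],
    [0,0,0.09],
    [0,0,0.11],
    [0,0,0.13]
  ],
  "roll": [0,0,0,0,0,0,0,0,0,0],
  "force": 35
}}

```text
clock: 10.88
ee_pos: [475.9, 349.8, 217.1]
tcp_rot: [-180.0, 0.0, -94.2]
ft_force: [-0.2, 0.3, -1.9]
width: 0.704
```

```bash
python3 - <<'E'
from station import robot
import cv2, numpy as np, pickle
for n in ["side","wrist"]:
    im=robot.get_image(n); pickle.dump(im,open(f"{n}4.pkl","wb"))
    cv2.imwrite(f"pics/{n}4.png",im["pixels"][:,:,::-1])
s=robot.observe();print(s["ee_pos"],s["ft_force"],s["width"])
im=pickle.load(open("side4.pkl","rb"))["pixels"][80:190,230:360,::-1]
cv2.imwrite("pics/side4c.png",cv2.resize(im,None,fx=5,fy=5,interpolation=cv2.INTER_CUBIC))
E
```

```text
[477.09912156 351.07498413 218.69467242] [ 0.53286734  0.19386164 -1.0991588 ] 0.7046035270662137
```

View pics/side4c.png

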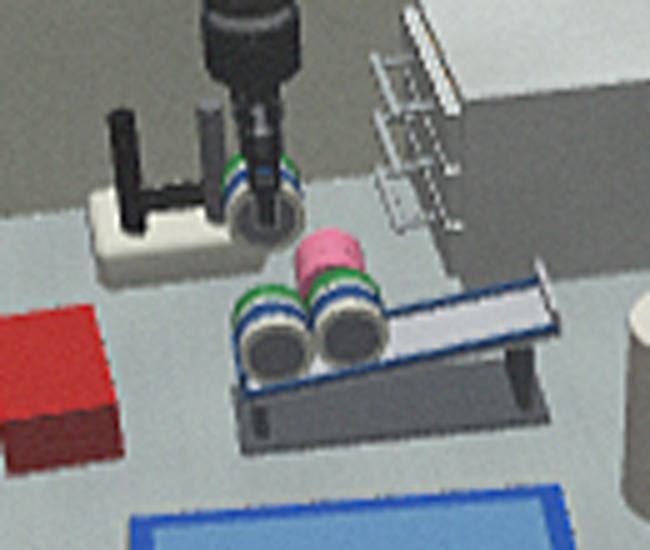

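View pics/wrist4.png

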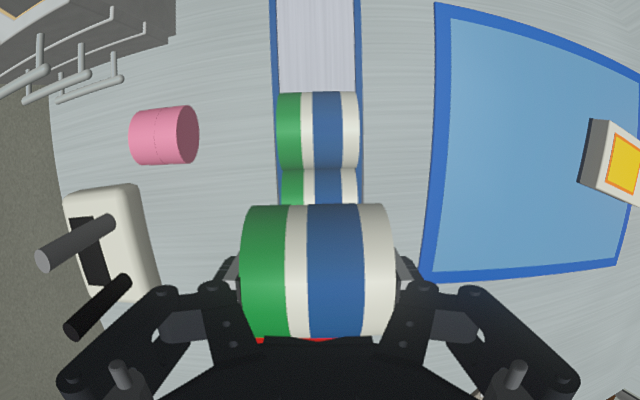

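The jar is held (opening 60 mm), and the other two jars have rolled to the front. Carrying it towards the larger tray, near (470,-405).

Emit:
{"op": "servo_tool", "data": {
  "hand": [0.05,0.05,0.05,0.05,0.05,0.05,0.05,0.05,0.05,0.05],
  "translation": [
    [0,-0.015,0],
    [0,-0.045,0],
    [0,-0.085,0],
    [0,-0.13,0],
    [0,-0.175,0],
    [0,-0.22,0],
    [0,-0.265,0],
    [0,-0.31,0],
    [0,-0.355,0],
    [0,-0.4,0]
  ],
  "roll": [0,0,0,0,0,0,0,0,0,0]
}}

```text
clock: 12.22
ee_pos: [474.2, -52.8, 214.4]
tcp_rot: [179.9, -0.0, -94.3]
ft_force: [0.0, -0.4, -1.8]
width: 0.7
```

Emit:
{"op": "servo_tool", "data": {
  "hand": [0.05,0.05,0.05,0.05,0.05,0.05,0.05,0.05,0.05,0.05],
  "translation": [
    [0,-0.045,0],
    [0,-0.09,0],
    [0,-0.135,0],
    [0,-0.18,0],
    [0,-0.225,0],
    [-0.003,-0.265,0],
    [-0.006,-0.3,0],
    [-0.006,-0.33,0],
    [-0.006,-0.35,0],
    [-0.006,-0.35,0]
  ],
  "roll": [0,0,0,0,0,0,0,0,0,0]
}}

```text
clock: 13.48
ee_pos: [468.4, -401.6, 214.5]
tcp_rot: [179.9, 0.0, -94.4]
ft_force: [0.4, 0.2, -1.7]
width: 0.699
```

```bash
python3 - <<'E'
from station import robot
import cv2, numpy as np, pickle
for n in ["scene","side","wrist"]:
    im=robot.get_image(n); pickle.dump(im,open(f"{n}5.pkl","wb"))
    cv2.imwrite(f"pics/{n}5.png",im["pixels"][:,:,::-1])
s=robot.observe();print(s["ee_pos"],s["tcp_rot"],s["ft_force"],s["width"],s["clock"])
E
```

```text
[ 470.16719743 -398.5153653   215.10660342] [ 1.79975645e+02  8.08918557e-02 -9.40782708e+01] [ 0.3036476   1.02783041 -1.99402903] 0.7003225320315445 13.625
```

View pics/wrist5.png

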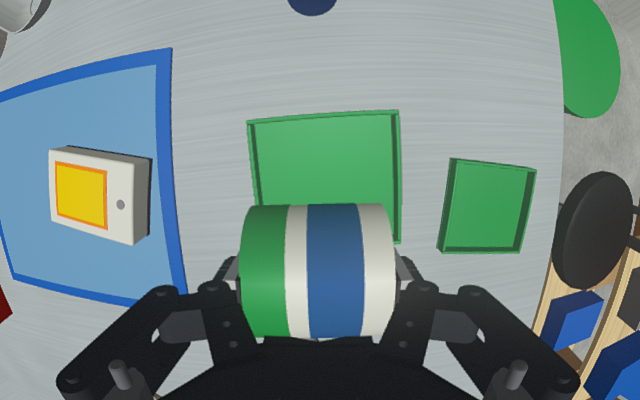

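View pics/scene5.png

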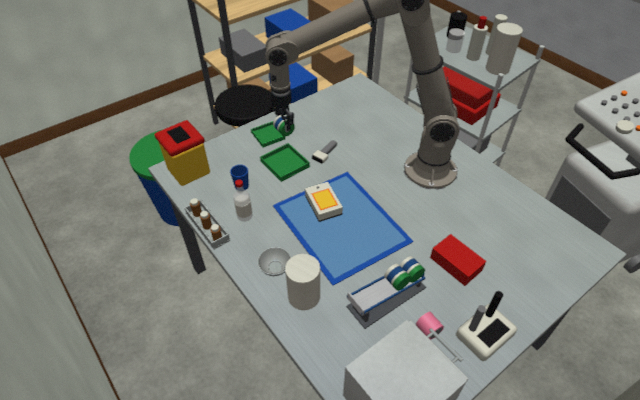

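View pics/side5.png

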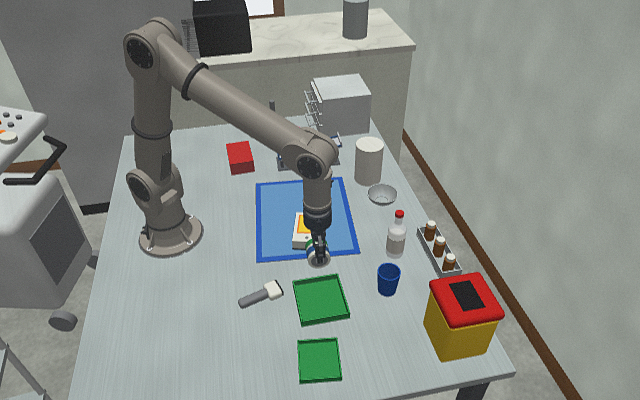

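Wrist view: the far rim of the big tray runs (247,122)–(399,111), and its right edge runs down to about (400,242). Next I'll work out where that puts it.

```bash
python3 - <<'E'
from h import *
np.set_printoptions(precision=1,suppress=True)
W=ld("wrist5")
print(W["pose"][:3,3])
print("rim far L,R, near R",planew(W,[(247,121),(399,110),(401,242),(254,190)],28))
print("small",planew(W,[(450,158),(536,169)],28))
# vs side/scene tray corners, rim
D,S=ld("side0"),ld("scene0")
d=np.array([(62,130),(420,70),(520,390),(140,455)])/8+[285,265]
s=np.array([(42,182),(265,68),(437,230),(210,345)])/8+[255,135]
print("side",plane(D,d,28)[:,:2],plane(D,d,28).mean(0)); print("scene",plane(S,s,28)[:,:2],plane(S,s,28).mean(0))
print("block",planew(W,[(50,148),(150,157),(135,244),(53,215)],51))
E
```

```text
[ 538.6 -405.   346.3]
rim far L,R, near R [[ 545.5 -331.7   28. ]
 [ 546.1 -489.3   28. ]
 [ 400.1 -489.2   28. ]
 [ 472.  -331.3   28. ]]
small [[ 493.3 -546.4   28. ]
 [ 477.3 -672.2   28. ]]
side [[ 397.6 -335.1]
 [ 544.5 -335.1]
 [ 544.7 -494.5]
 [ 400.9 -492.9]] [ 471.9 -414.4   28. ]
scene [[ 547.  -477.6]
 [ 399.1 -480.9]
 [ 401.6 -318.4]
 [ 545.6 -320.5]] [ 473.3 -399.4   28. ]
block [[ 557.2  -62.9   51. ]
 [ 522.4 -225.1   51. ]
 [ 424.9 -180.2   51. ]
 [ 468.9  -41.    51. ]]
```

Tray centre is about (472,-410), yaw 0, 150 × 158 mm, so it is the right one. Block: its far end lies at y ≈ -225 in this slanted view; I'll check that separately. Aligning and lowering now.

Emit:
{"op": "servo_tool", "data": {
  "hand": [0.05,0.05,0.05,0.05,0.05,0.05,0.05,0.05,0.05,0.05],
  "translation": [
    [0.002,-0.01,-0.015],
    [0.002,-0.01,-0.04],
    [0.002,-0.01,-0.07],
    [0.002,-0.01,-0.1],
    [0.002,-0.01,-0.125],
    [0.002,-0.01,-0.145],
    [0.002,-0.01,-0.16],
    [0.002,-0.01,-0.17],
    [0.002,-0.01,-0.174],
    [0.002,-0.01,-0.174]
  ],
  "roll": [0.02,0.04,0.06,0.07,0.07,0.07,0.07,0.07,0.07,0.07]
}}

```text
clock: 14.88
ee_pos: [472.0, -410.5, 41.6]
tcp_rot: [-180.0, -0.0, -90.2]
ft_force: [0.1, -0.1, -1.4]
width: 0.703
```

Emit:
{"op": "servo_tool", "data": {
  "hand": [0.05,0.05,0.05,0.05],
  "translation": [
    [0,0,-0.001],
    [0,0,-0.002],
    [0,0,-0.003],
    [0,0,-0.003]
  ],
  "roll": [0,0,0,0]
}}

```text
clock: 15.38
ee_pos: [471.8, -410.3, 38.3]
tcp_rot: [180.0, -0.0, -90.2]
ft_force: [-0.3, -0.2, -1.3]
width: 0.701
```

```bash
python3 - <<'E'
from station import robot
import cv2, numpy as np, pickle
s=robot.observe();print(s["ee_pos"],s["tcp_rot"],s["ft_force"],s["width"],s["clock"])
for n in ["side","scene"]:
    im=robot.get_image(n); pickle.dump(im,open(f"{n}6.pkl","wb"))
a=pickle.load(open("side6.pkl","rb"))["pixels"][240:350,260:390,::-1];b=pickle.load(open("scene6.pkl","rb"))["pixels"][90:200,230:360,::-1]
cv2.imwrite("pics/low.png",cv2.resize(np.vstack([a,b]),None,fx=2.7*1,fy=2.7,interpolation=cv2.INTER_CUBIC))
E
```

```text
[ 471.76322279 -410.31173347   38.3299438 ] [ 1.79995020e+02 -3.41989172e-03 -9.01820268e+01] [-0.27883213 -0.16551979 -1.26569844] 0.7014392571565627 15.375
```

View pics/low.png

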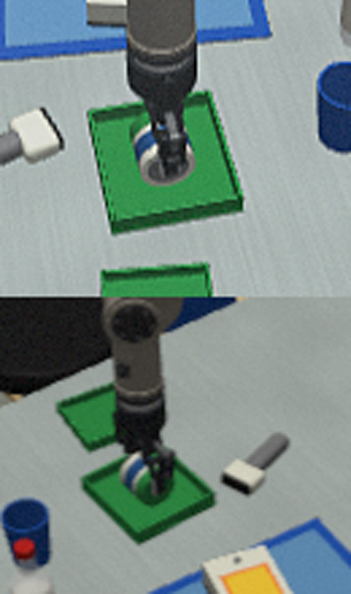

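Inside the tray. I'll lower it 1 mm at a time until the force changes.

Emit:
{"op": "servo_tool", "data": {
  "hand": [0.05,0.05,0.05],
  "translation": [
    [0,0,-0.001],
    [0,0,-0.0015],
    [0,0,-0.0015]
  ],
  "roll": [0,0,0]
}}

```text
clock: 15.85
ee_pos: [472.1, -410.4, 37.9]
tcp_rot: [-180.0, -0.0, -90.2]
ft_force: [-1.3, 1.9, 5.5]
width: 0.703
```

Emit:
{"op": "servo_tool", "data": {
  "hand": [0.05,0.05,0.05],
  "translation": [
    [0,0,-0.001],
    [0,0,-0.0015],
    [0,0,-0.0015]
  ],
  "roll": [0,0,0]
}}

```text
clock: 16.23
ee_pos: [472.1, -410.5, 37.9]
tcp_rot: [-180.0, -0.0, -90.2]
ft_force: [-4.3, 3.1, 13.8]
width: 0.698
```

Contact with the tray floor. I'll ease off the pressure, open slowly, and then rise.

Emit:
{"op": "servo_tool", "data": {
  "hand": [0.05,0.05,0.064,0.068,0.072,0.078,0.082,0.082],
  "translation": [
    [0,0,0.001],
    [0,0,0.0015],
    [0,0,0.0015],
    [0,0,0.0015],
    [0,0,0.0015],
    [0,0,0.0015],
    [0,0,0.0015],
    [0,0,0.0015]
  ],
  "roll": [0,0,0,0,0,0,0,0],
  "force": 20
}}

```text
clock: 17.23
ee_pos: [471.8, -410.3, 36.8]
tcp_rot: [180.0, -0.0, -90.2]
ft_force: [0.8, -0.7, 0.6]
width: 0.958
```

Emit:
{"op": "servo_tool", "data": {
  "hand": [0.082,0.082,0.082,0.082,0.082,0.082,0.082,0.082,0.082,0.082],
  "translation": [
    [0,0,0.005],
    [0,0,0.012],
    [0,0,0.025],
    [0,0,0.045],
    [0,0,0.07],
    [0,0,0.1],
    [0,0,0.14],
    [0,0,0.17],
    [0,0,0.18],
    [0,0,0.18]
  ],
  "roll": [0,0,0,0,0,0,0,0,0,0]
}}

```text
clock: 18.48
ee_pos: [471.9, -410.4, 217.6]
tcp_rot: [-179.9, -0.1, -90.2]
ft_force: [-0.1, 0.0, -0.6]
width: 0.961
```

```bash
python3 - <<'E'
from station import robot
import cv2, numpy as np, pickle
from h import *
np.set_printoptions(precision=1,suppress=True)
for n in ["scene","side","wrist"]:
    im=robot.get_image(n); pickle.dump(im,open(f"{n}7.pkl","wb"))
    cv2.imwrite(f"pics/{n}7.png",im["pixels"][:,:,::-1])
s=robot.observe();print(s["ee_pos"],s["ft_force"],s["width"],s["clock"])
a=ld("side7")["pixels"][120:270,220:380,::-1];b=ld("scene7")["pixels"][170:320,270:430,::-1]
cv2.imwrite("pics/final.png",cv2.resize(np.hstack([a,b]),None,fx=2.5,fy=2.5,interpolation=cv2.INTER_CUBIC))
E
```

```text
[ 471.  -409.7  215.3] [ 0.2 -0.2  0.6] 0.9608727619856436 18.625
```

View pics/wrist7.png

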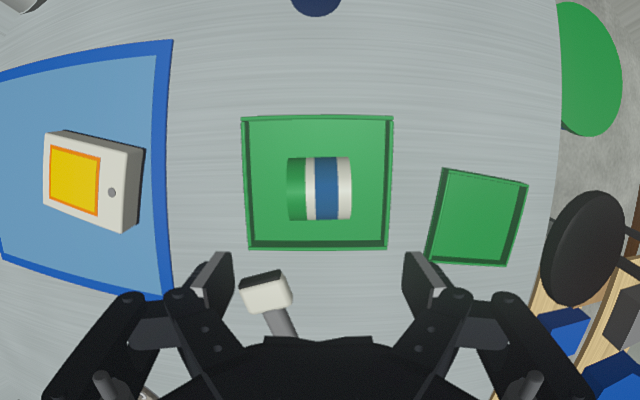

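View pics/final.png

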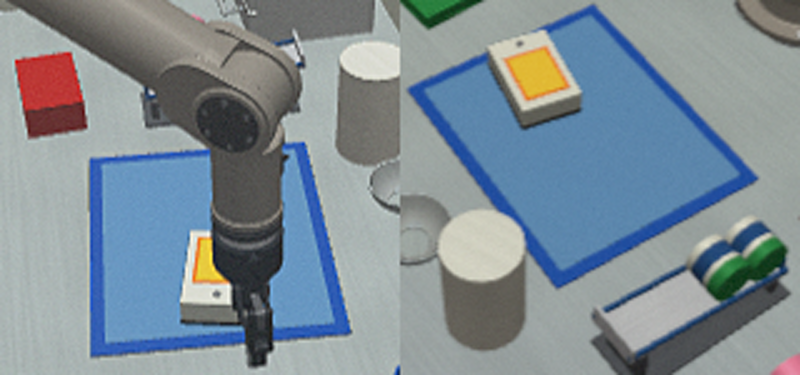

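View pics/side7.png

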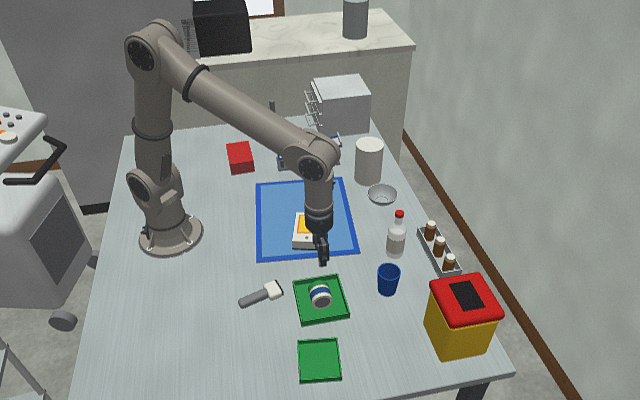

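The jar lies mid-tray (wrist 288–352, 157–220), the block is flat inside the mat, and two jars are at the rack front. One more check that nothing is rolling.

Emit:
{"op": "servo_tool", "data": {
  "hand": [0.082,0.082,0.082,0.082,0.082,0.082],
  "translation": [
    [0,0,0],
    [0,0,0],
    [0,0,0],
    [0,0,0],
    [0,0,0],
    [0,0,0]
  ],
  "roll": [0,0,0,0,0,0]
}}

```text
clock: 19.38
ee_pos: [471.8, -410.3, 216.9]
tcp_rot: [-180.0, -0.0, -90.2]
ft_force: [-0.0, -0.4, -0.7]
width: 0.959
```

```bash
python3 - <<'E'
from station import robot
import cv2, numpy as np
from h import *
np.set_printoptions(precision=1,suppress=True)
W=robot.get_image("wrist"); A=ld("wrist7")
for im in (A,W):
    p=im["pixels"][140:240,270:370].astype(int); m=((p[:,:,2]-p[:,:,1]>35)).astype(np.uint8)
    x,y,w,h=cv2.boundingRect(m); print("band",x+270,y+140,w,h,planew(im,[(320,y+140+h/2)],69))
# block height: top outline width/length at z 51 from scene
S=ld("scene7"); c=np.array([(490,45),(552,33),(581,88),(522,118)])/2.5+[270-160,170]
P=plane(S,c,51)[:,:2]; print(P,P.mean(0),[np.linalg.norm(P[i]-P[i-1]) for i in range(4)])
E
```

```text
band 315 172 23 43 [[ 473.7 -412.6   69. ]]
band 315 171 22 44 [[ 474.8 -413.4   69. ]]
[[ 511.1 -194.8]
 [ 416.4 -155.6]
 [ 454.6  -35.5]
 [ 563.3  -42.8]] [ 486.3 -107.2] [np.float64(160.75749476098022), np.float64(102.45073035219865), np.float64(126.06034118260168), np.float64(108.94786921622648)]
```

```bash
python3 -c "
from station import robot
print(robot.finish_job())"
```

```text
the job is handed in; nothing more can be done
None
```

The job is handed in, at about 19.5 s of the 64 s allowed; `finish_job` gives no verdict.

- **Block:** I tipped it with a slow push of the closed fingers near its top. No wrist force over 2 N showed in the readings during the push. It lies window up, with its middle at about (486, -107) mm, roughly 105 mm from the mat's centre along y and well inside its edges.
- **Jar:** I gripped the front jar on its two ends (60 mm opening) and lifted it slowly. The other two jars rolled to the front of the rack. I lowered it until it touched the tray floor, with up to about 14 N on the wrist. After release it lay at about (474, -413) mm against a tray centre of (472, -410). Two pictures about 0.9 s apart showed it still, to within about 1 mm.
- **Bystanders:** None looked disturbed in the pictures, but I did not measure them.

Some measurements disagreed:

- **Camera views:** The scene and side cameras differed by 10–15 mm in y at the mat and tray. I used the close wrist view for the jar grasp, and the wrist view with the other two averaged in for the tray.
- **Block outline:** The last outline, from hand-picked corners in a small crop of the scene picture, gave sides of 126–161 mm instead of 150 mm. Its position is therefore only good to about 15 mm, and that it lies flat was judged by eye.
- **Rack jars:** I judged the second and third jars' final places by eye in the side and scene views and did not measure them.

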